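Swing the squaring bar in and close up the glass panel

ROBOT

A 6-joint arm with a two-finger parallel gripper is mounted at the origin on the work surface. World frame = base frame: x ahead of the robot, y to its left, z up, the work surface at z = 0. Lengths are in m, angles in degrees, forces in N, time in s.
With the tool pointing down it reaches from about 0.375 to 0.9 m from the base axis. Payload 3.1 kg.
Tool frame: the origin (TCP) lies midway between the tips of the shut fingers; the grasp point (between the pads) lies 19 mm behind it; x points along the fingers, z is the direction in which the jaws open and shut, and the axes are right-handed (so a half turn about x gives the same grasp; the last joint's range is limited). The gripper opens to 87 mm and grips with 3 to 60 N. Pads are 19 mm wide; open, the fingers measure 117 mm over their backs; the gripper's body (75 mm by 190 mm) begins 51 mm behind the grasp point.
Start: joints at [-74.399, 30.224, 82.088, -0, 67.689, -10.227], TCP at [0.272, -0.563, 0.223] pointing down, gripper open.
Joint ranges: [-176.69, 176.69], [-43.24, 126.21], [12.49, 139.97], [-82, 262], [0, 151.66], [-163.58, 163.58]. Speed limits (degrees/s): [159.86, 159.86, 180, 180, 180, 180].

INTERFACE

Orientations are given as a 3x3 rotation matrix whose columns are the frame's x, y, z axes.
In Python, from rig import * gives the robot as it stands.
- The arm moves only by the tool play_rows, never from a script. Its argument "rows" is a list that holds one entry, the list of rows, each a list of 7 numbers: the shift along the tool's x, y, z in m, then the turn, a rotation vector about the tool's x, y, z in degrees, then the finger opening in m, from 0 to 0.087. A call has 1 to 12 rows; each row is the pose to reach, as a shift and turn from the pose commanded when the call began, along the tool's axes at that moment; what a row does not reach only later rows make up. A row lasts 1/10 s, in which the tool goes at most 50 mm and 8.59 degrees, less where a joint would pass 70% of its speed; a pose out of reach is approached as far as the arm can. A call with a gripper value outside its range is refused whole. The fingers move at their own pace and stop on an object; the grip force is fixed at half the most. Time passes only in rows, so rows that repeat a pose let the fingers close. It gives the time, the measured TCP pose, the force and the opening at its end, in the units of the state.
- read_state(): the state, without advancing time (a new reading comes with each control period).
- capture(name): name is "scene" or "top" or "wrist"; returns a dict with "pixels" (480x640x3 uint8, red, green, blue), "intrinsics" (3x3 intrinsics, pixels), "rvec" (rotation vector, rad) and "tvec" (3), from world to camera coordinates, as OpenCV has them. Camera axes: x right, y down, z forward; pixel columns grow to the right and rows downward; lengths in m; the calibration is good to about 2 mm. A picture is of the moment at which its call begins. There is no depth.
- hand_in(): hands the job in, once; it reports no verdict.
Trained networks look in the newest picture that a camera, given by its name, has taken for a name from the list of things; names that differ only in an ending like _2 or _b are one class to them, and where a whole thing is asked for, a point or a joint stands for the part that bears it (a point fixed in the world has none). Each returns a list of dicts, best first, with "p" (0 to 1); they miss things now and then, are a little off and sometimes report something else, mostly with a low value. They report only what shows in the picture. A call takes as long as a camera call. They do not tell look-alikes from the thing itself.
- trace(camera, target): "mask" (480x640 bool, what is visible of it) and "at" ([column, row] in pixels, amid what is visible of it).
The state is a dict: "time_s": time; "joint_positions": joint angles; "qvel": joint speeds; "tau": joint torques, N m; "position": TCP position; "tcp_rot": TCP orientation; "force": force on the tool from outside, world axes, zero at the start; "moment": the same for the moment, N m; "opening": opening from 0.0 (shut) to 1.0 (fully open).
Only numpy, scipy, OpenCV 4.12 (cv2) and the standard library are available. Lean on these libraries where they do the work, as an engineer would, in place of code of your own. Each camera call takes 0.05 s, during which the arm holds its last target.

TASK

With the aluminium bar still lying slantwise, slide its plain end in behind the steel pivot post until it meets the short end peg; then swing the knob end about the post until the bar lies straight along the panel and has pushed the glass panel square and tight against the wooden fence. Press the knob end home with about 7 N for about a second and not much more: the lever nearly doubles it on the panel, whose glass cracks when the bar bears on it with 18 N. Let go, leaving bar and panel lying in line and everything else where it was.

Things in the scene. Friction and masses are not known exactly. Their poses are not given: they have to be found in the camera images.
- board: smooth white layout board (friction about 0.25), 12 mm thick, fixed, carrying the steel pivot post, wooden end peg and wooden fence (22 mm wide, 200 mm long, 18 mm high). Origin on its underside; z up, x away from the robot towards the fence, y along the fence and along the line the bar must end up in. The slab reaches from x -250 to +130 mm and y -200 to +240 mm
- post (a point): centre of the foot of the fixed steel pivot post, on the board's top; the post is round, 16 mm in diameter, 35 mm high. It stands on the robot's side of the bar's final line: the bar's side face next to the robot ends up touching it or within 1.5 mm of it, about 20 mm from the bar's plain end
- peg (a point): centre of the foot of the fixed wooden end peg, on the board's top; round, 16 mm in diameter, 22 mm high. The bar's plain end stops against it, which blocks it towards the board's -y
- home (a point): point on the board's top, with the board's axes, where point bar_butt must finally lie: 20.5 mm in board x and -20 mm in board y from the post's centre, 8 mm in board y from the peg's centre
- fence (a point): middle of the fence's face towards the robot, at the board's top; the face is a straight line along board y, 200 mm long. From the bar's final far face to this face there are 101.5 mm, for the 100 mm panel
- bar: loose square aluminium bar, 25 mm wide (its x), 260 mm long (its y), 24 mm high, about 0.3 kg, flat on the board; origin at the middle of its underside. A dark wooden knob (22 mm across, 30 mm high) stands on its +y end. It starts slanting 0.35 to 0.55 rad from the board's y, knob end nearer the robot, plain end a few cm short of the post. It slides on the board but tips if pushed high up: push low
- bar_butt (a point): middle of the lower edge of the bar's plain end (bar y = -130 mm)
- bar_knob (a point): middle of the knob, 40 mm above the bar's underside, 112 mm from the bar's middle towards +y
- panel: loose metal-framed stained glass panel, 100 mm (its x) x 80 mm (its y) x 14 mm thick, about 0.2 kg, lying flat on the board between the bar and the fence, a few mm off the fence and slightly askew; origin at the middle of its underside. It slides on the board. When closed up its centre lies 50 mm from the fence's face and it covers about 35 to 115 mm from the post along board y: near the pivot, so a push at the bar's knob end reaches it nearly doubled
- foil: bystander: flat copper ring-shaped roll, 68 mm across, 12 mm high, on the board on the -y side of the panel; origin at the middle of its underside
- spool: bystander: grey spool, 52 mm across, 44 mm high, on the table to the robot's right; origin at the middle of its underside
- flux: bystander: white bottle with blue cap, 52 mm across, 130 mm high, on the table to the left; origin at the middle of its underside
- jar: bystander: empty glass jar, 72 mm across, 85 mm high, on the table to the left; origin at the middle of its underside
- brush: bystander: brush, 180 mm long, lying on the table to the right
- offcuts: bystander: little pile of glass offcuts, about 80 x 70 x 12 mm, lying on the board beyond the panel's +y end; origin at the middle of its underside
- pusher: bystander: dark wooden block, 40 x 75 x 28 mm, on the board at its -y corner nearer the robot; origin at the middle of its underside
There are look-alikes about, which are no part of the job. What is shaped like the panel but blue is not meant.

How it is judged:
By the outcome, as a careful person would: the job done as asked, in the order asked, and still so for the second after the job is handed in, with the robot touching nothing.
It also fails if it takes over 67 s, if anything falls off the work surface, if the arm or the gripper's body presses on something with over 40 N, if the wrist force passes 120 N, or if a joint passes its speed limit or range.

## Working session

There is one attempt and no reset: what is moved stays moved. The work goes in short steps, Python scripts to look and compute and a tool call to move; the robot and the scene stay as the last step left them, time stands still between calls to the robot, and variables do not carry over. Pictures are saved under pics/ and viewed, and the job is handed in when it is done.

Besides the shell and the picture viewer there is one more tool, called after ">>>" in YAML: its name, and indented under it one key for each argument. play_rows: Moves the arm, as the interface text tells. Its arguments: {"type":"object","properties":{"rows":{"type":"array"}},"required":["rows"]}

```bash
ls; mkdir -p pics; python3 - <<'E'
from rig import *
import cv2
s=read_state(); print(s)
for n in ["scene","top","wrist"]:
    c=capture(n); cv2.imwrite(f"pics/{n}0.png",c["pixels"][:,:,::-1]); print(n,c["intrinsics"],c["rvec"],c["tvec"])
E
```

```text
pics
{'time_s': 0.0, 'joint_positions': array([-7.43978080e+01,  3.02795325e+01,  8.21573122e+01, -1.15295683e-03,
        6.76885894e+01, -1.02282598e+01]), 'qvel': array([ 0.0269457 ,  0.02710735,  0.01414967, -0.08286427,  0.03877999,
        0.01269373]), 'tau': array([ 8.31208072e-04, -4.40035343e+01, -1.76589471e+01,  6.34415634e-02,
        5.84493263e-02, -1.64460089e-04]), 'position': array([ 0.27212795, -0.56182411,  0.22156042]), 'tcp_rot': array([[-6.06740228e-04,  9.00084100e-01,  4.35715784e-01],
       [ 2.10356136e-03,  4.35716049e-01, -9.00081718e-01],
       [-9.99997603e-01,  3.70439102e-04, -2.15774859e-03]]), 'force': array([-0.41017925, -0.49608813, -0.34547196]), 'moment': array([-0.00846168,  0.00342169,  0.04297623]), 'opening': 1.002034076941246}
scene [[467.67202436   0.         321.54685068]
 [  0.         467.67202436 237.44184176]
 [  0.           0.           1.        ]] [ 2.06094039  1.15012798 -0.48556681] [-0.3523565  -0.27003735  1.64594021]
top [[478.55895865   0.         321.30387498]
 [  0.         478.55895865 235.92614815]
 [  0.           0.           1.        ]] [ 2.22210696 -2.16664698  0.08454258] [0.0146534  0.58750379 1.23819043]
wrist [[381.83578906   0.         316.94172471]
 [  0.         381.83578906 244.5844863 ]
 [  0.           0.           1.        ]] [-2.43614475  1.52752179  0.23692086] [-0.62495898 -0.03658847  0.39235735]
```

View pics/top0.png

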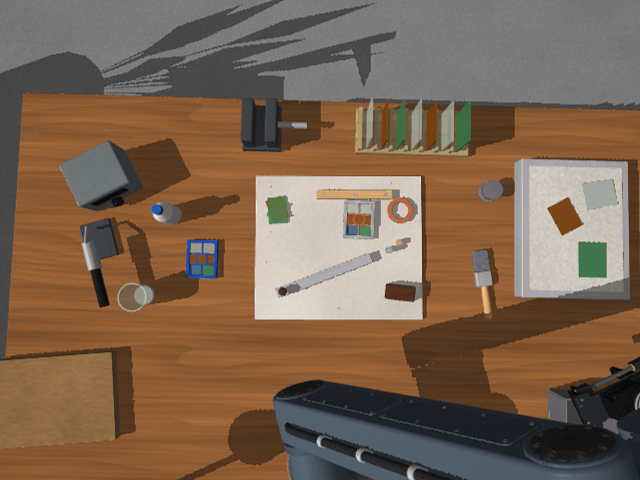

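View pics/scene0.png

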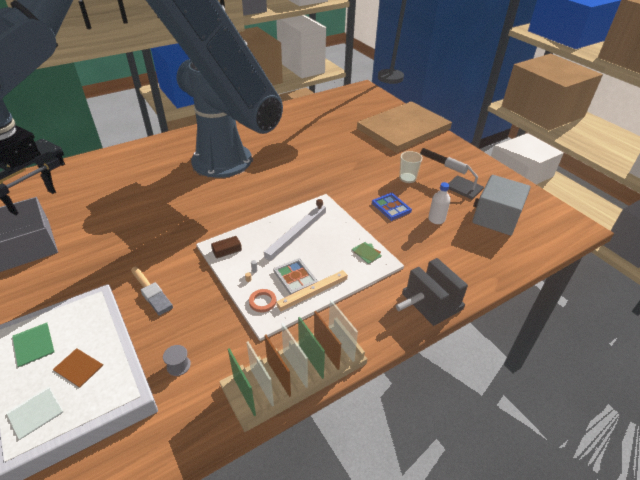

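```bash
cat > h.py <<'E'
from rig import *
import cv2, numpy as np
def ray(c,uv,z):
    K=c["intrinsics"];R,_=cv2.Rodrigues(np.array(c["rvec"]));t=np.array(c["tvec"]).reshape(3)
    uv=np.atleast_2d(np.array(uv,float))
    d=np.c_[uv,np.ones(len(uv))]@np.linalg.inv(K).T@R
    o=-R.T@t
    return o+d*((z-o[2])/d[:,2])[:,None]
def proj(c,P):
    p,_=cv2.projectPoints(np.atleast_2d(np.array(P,float)),np.array(c["rvec"]),np.array(c["tvec"]),c["intrinsics"],None); return p.reshape(-1,2)
E
python3 - <<'E'
from h import *
c=capture("top")
for n,z in [("board",.012),("bar",.036),("panel",.026),("foil",.024),("offcuts",.024),("pusher",.04),("post",.03),("peg",.03),("fence",.03),("bar_knob",.06)]:
    try: r=trace("top",n)
    except Exception as e: print(n,e);continue
    for q in r[:3]:
        m=q["mask"].astype(np.uint8); cs,_=cv2.findContours(m,0,1)
        if not cs: continue
        k=max(cs,key=cv2.contourArea); b=cv2.minAreaRect(k)
        print(n,round(q["p"],2),q["at"],np.round(b[0],1),np.round(b[1],1),round(b[2],1),np.round(ray(c,cv2.boxPoints(b),z)[:,:2],3).tolist())
im=c["pixels"][160:335,245:435,::-1]
cv2.imwrite("pics/t1.png",cv2.resize(im,None,fx=4,fy=3.4 and 4 if 0 else 3.4,interpolation=cv2.INTER_CUBIC))
E
```

```text
board 0.69 [335.5, 249.4] [338.5 246.5] [145. 167.] 90.0 [[0.748, 0.21], [0.76, -0.235], [0.376, -0.24], [0.366, 0.197]]
bar 0.94 [320.3, 274.3] [323.3 274.2] [ 11.3 100.7] 68.6 [[0.451, 0.147], [0.551, -0.092], [0.524, -0.104], [0.424, 0.136]]
bar 0.7 [480.9, 275.8] [483.8 283.5] [68.2 17.1] 81.9 [[0.557, -0.359], [0.564, -0.403], [0.391, -0.428], [0.384, -0.384]]
panel 0.87 [357.5, 217.1] [358.5 218.7] [30.7 38.2] 2.7 [[0.585, -0.025], [0.686, -0.028], [0.684, -0.109], [0.583, -0.106]]
panel 0.8 [203.3, 256.0] [201.5 258. ] [38. 31.] 90.0 [[0.569, 0.381], [0.571, 0.301], [0.473, 0.297], [0.471, 0.377]]
panel 0.32 [323.7, 274.4] [323.3 274.4] [10.6 99.9] 69.1 [[0.45, 0.147], [0.549, -0.093], [0.523, -0.104], [0.425, 0.136]]
foil 0.59 [409.8, 209.6] [400.  209.5] [25. 24.] 90.0 [[0.694, -0.144], [0.696, -0.207], [0.629, -0.208], [0.628, -0.145]]
offcuts 0.97 [280.3, 209.8] [277. 209.] [27.6 21.1] 84.8 [[0.687, 0.179], [0.694, 0.124], [0.622, 0.116], [0.615, 0.17]]
offcuts 0.7 [331.1, 245.6] [338.5 247.5] [145. 169.] 90.0 [[0.743, 0.211], [0.755, -0.235], [0.375, -0.24], [0.365, 0.198
[... 420 characters left out ...]
 167.] 90.0 [[0.744, 0.207], [0.756, -0.231], [0.378, -0.236], [0.368, 0.195]]
post 0.64 [135.8, 296.7] [136.  295.5] [29. 36.] 90.0 [[0.457, 0.55], [0.459, 0.458], [0.385, 0.454], [0.383, 0.546]]
fence 0.97 [333.0, 247.1] [338.5 246.5] [145. 167.] 90.0 [[0.744, 0.207], [0.756, -0.231], [0.378, -0.236], [0.368, 0.195]]
bar_knob 0.59 [325.5, 274.9] [323.8 275.1] [ 12.1 100.8] 68.6 [[0.45, 0.144], [0.549, -0.091], [0.52, -0.102], [0.422, 0.132]]
bar_knob 0.42 [401.0, 293.3] [400.2 292.1] [29.  14.5] 5.7 [[0.432, -0.135], [0.468, -0.138], [0.463, -0.211], [0.426, -0.208]]
bar_knob 0.17 [333.2, 250.0] [338.5 246.5] [167. 145.] 0.0 [[0.371, 0.191], [0.739, 0.203], [0.75, -0.225], [0.381, -0.229]]
```

View pics/wrist0.png

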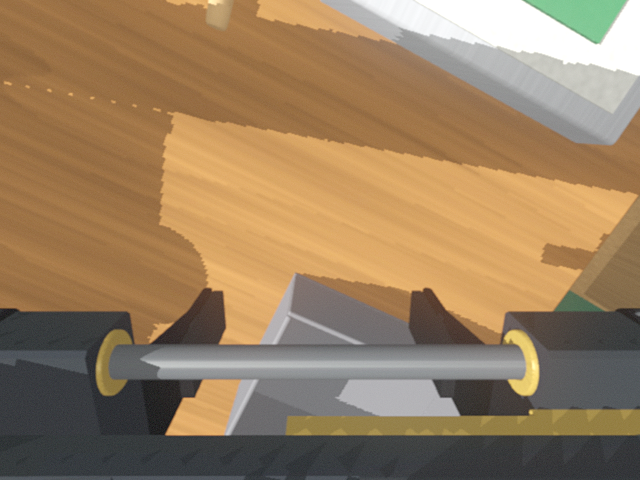

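View pics/t1.png

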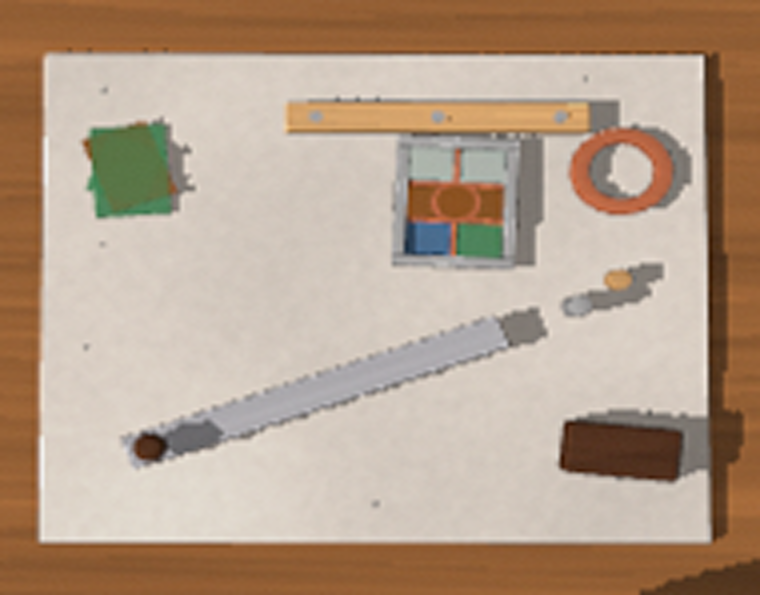

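```bash
python3 - <<'E'
from h import *
c=capture("wrist")
s=read_state()
R,_=cv2.Rodrigues(np.array(c["rvec"]));o=-R.T@np.array(c["tvec"])
T=s["tcp_rot"]
print(o,"fwd",R[2],"in tool: pos",T.T@(o-s["position"]),"axes",np.round(T.T@R.T,3))
c=capture("top")
print(ray(c,[[389.25,160+305/3.4]],.047),ray(c,[[245+618/4,160+280/3.4]],.034))
print(ray(c,[[245+288/4,160+132/3.4],[245+588/4,160+132/3.4]],.03), ray(c,[[256,176],[422,176.5],[423.5,319],[255,319]],.012))
print(ray(c,[[245+150/4,160+447/3.4]],.066))
E
```

```text
[ 0.34691458 -0.5277116   0.38484138] fwd [-0.27015707 -0.13045438 -0.95393753] in tool: pos [-0.16226502  0.08230946  0.00116182] axes [[ 0.    -0.3    0.954]
 [-0.    -0.954 -0.3  ]
 [ 1.    -0.    -0.   ]]
[[ 0.55415774 -0.14548653  0.047     ]] [[ 0.57445583 -0.17387332  0.034     ]]
[[ 0.68316796  0.04329754  0.03      ]
 [ 0.68842382 -0.15324312  0.03      ]] [[ 0.74247419  0.20689373  0.012     ]
 [ 0.75323751 -0.23541291  0.012     ]
 [ 0.37630487 -0.24359715  0.012     ]
 [ 0.36598893  0.19683678  0.012     ]]
[[0.44192254 0.12381401 0.066     ]]
```

>>> play_rows:
  rows:
    - [[-0.06,0.049,-0.033,-8,0,0,0.06],[-0.12,0.098,-0.066,-16,0,0,0.06],[-0.12,0.147,-0.099,-24,0,0,0.06],[-0.12,0.196,-0.132,-32,0,0,0.06],[-0.12,0.245,-0.165,-40,0,0,0.06],[-0.12,0.294,-0.198,-48,0,0,0.06],[-0.12,0.343,-0.231,-56,0,0,0.06],[-0.12,0.392,-0.264,-64,0,0,0.06],[-0.12,0.441,-0.297,-72,0,0,0.06],[-0.12,0.491,-0.331,-80,0,0,0.06],[-0.12,0.491,-0.331,-87,0,0,0.06],[-0.12,0.491,-0.331,-87,0,0,0.06]]

```text
time_s: 2.0
position: [0.5565, -0.0733, 0.3425]
tcp_rot: [[0.001, -0.39, 0.921], [-0.0, 0.921, 0.39], [-1.0, -0.001, 0.0]]
force: [0.2, -1.0, 0.3]
opening: 0.688
```

```bash
python3 - <<'E'
from h import *
import pickle
c=capture("wrist"); s=read_state(); pickle.dump(c,open("w1.pkl","wb"))
print(s["time_s"],s["position"],s["tcp_rot"],s["joint_positions"],s["qvel"],s["force"])
cv2.imwrite("pics/w1.png",c["pixels"][:,:,::-1])
E
```

```text
2.05 [ 0.55988788 -0.06608676  0.34263617] [[ 0.00510044 -0.39350466  0.91930847]
 [ 0.00658992  0.91931369  0.39347033]
 [-0.99996528  0.0040513   0.00728207]] [-18.33576791  18.54938398  81.94978082   0.45824674  79.34254578
 -41.59199527] [-4.92901569 -1.51285745  2.78989645 -3.89269969  0.23497007 -8.82138332] [3.08200338 3.78706843 0.9497428 ]
```

View pics/w1.png

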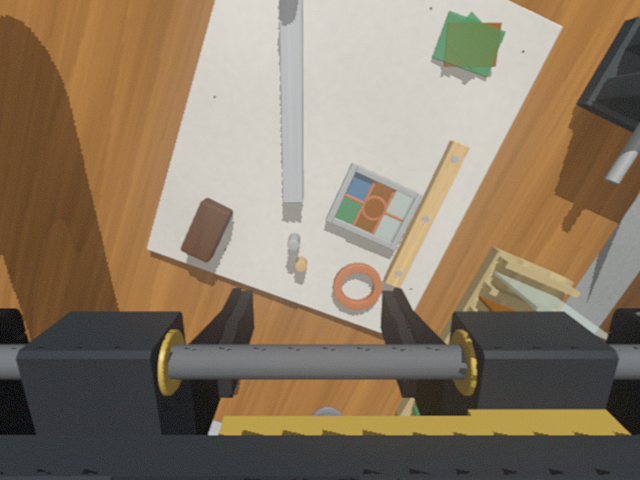

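>>> play_rows:
  rows:
    - [[0.02,0.045,0,0,0,0,0.06],[0.03,0.08,0,0,0,0,0.06],[0.03,0.08,0,0,0,0,0.06],[0.03,0.08,0,0,0,0,0.06],[0.03,0.08,0,0,0,0,0.06],[0.03,0.08,0,0,0,0,0.06]]

```text
time_s: 2.65
position: [0.5257, -0.0028, 0.3128]
tcp_rot: [[0.002, -0.386, 0.922], [-0.001, 0.922, 0.386], [-1.0, -0.001, 0.001]]
force: [0.8, -0.2, 0.1]
opening: 0.688
```

```bash
python3 - <<'E'
from h import *
import pickle
c=capture("wrist"); s=read_state(); pickle.dump(c,open("w2.pkl","wb"))
print(s["time_s"],s["position"],s["tcp_rot"],s["qvel"],s["force"])
cv2.imwrite("pics/w2.png",c["pixels"][:,:,::-1])
for n,z in [("bar",.036),("panel",.026),("foil",.024),("fence",.03)]:
    for q in trace("wrist",n)[:2]:
        m=q["mask"].astype(np.uint8); cs,_=cv2.findContours(m,0,1)
        k=max(cs,key=cv2.contourArea); b=cv2.minAreaRect(k)
        print(n,round(q["p"],2),q["at"],np.round(cv2.boxPoints(b),1).tolist(),np.round(ray(c,cv2.boxPoints(b),z)[:,:2],4).tolist())
cv2.imwrite("pics/w2a.png",cv2.resize(c["pixels"][100:300,220:480,::-1],None,fx=3,fy=3,interpolation=cv2.INTER_CUBIC))
cv2.imwrite("pics/w2b.png",cv2.resize(c["pixels"][0:180,200:400,::-1],None,fx=3.3,fy=3.3,interpolation=cv2.INTER_CUBIC))
E
```

```text
2.7 [ 0.52557617 -0.00275908  0.31266175] [[ 1.32963415e-03 -3.86457278e-01  9.22306351e-01]
 [-4.55428328e-04  9.22306836e-01  3.86458138e-01]
 [-9.99999012e-01 -9.33892379e-04  1.05032708e-03]] [ 0.11521521  0.11397697  0.34838939  0.10746405 -0.02899818  0.0201456 ] [-0.37022699  0.14327127  0.53867772]
bar 0.76 [289.4, 142.7] [[276.79998779296875, 32.0], [301.6000061035156, 31.700000762939453], [304.79998779296875, 268.8999938964844], [280.0, 269.20001220703125]] [[0.4212, 0.1397], [0.4446, 0.1499], [0.5458, -0.0898], [0.5177, -0.102]]
panel 0.83 [369.2, 264.2] [[325.29998779296875, 283.20001220703125], [349.3999938964844, 225.60000610351562], [425.0, 257.20001220703125], [400.8999938964844, 314.79998779296875]] [[0.5783, -0.1015], [0.5756, -0.0205], [0.6793, -0.0213], [0.6873, -0.1046]]
panel 0.7 [203.8, 293.3] [[177.39999389648438, 314.29998779296875], [204.0, 259.29998779296875], [233.10000610351562, 273.3999938964844], [206.5, 328.3999938964844]] [[0.4173, -0.2166], [0.4261, -0.1302], [0.4657, -0.1341], [0.4587, -0.2217]]
foil 0.68 [355.3, 332.7] [[333.5, 322.70001220703125], [381.5, 321.5], [382.0, 342.0], [334.0, 343.20001220703125]] [[0.611, -0.1503], [0.6688, -0.1241], [0.6829, -0.1517], [0.624, -0.1784]]
fence 0.92 [341.0, 165.6] [[135.8000030517578, 306.3999938964844], [244.3000030517578, -35.5], [573.5, 69.0], [465.0, 410.8999938964844]] [[0.3653, -0.2238], [0.3692, 0.184], [0.7251, 0.2301], [0.8373, -0.204]]
fence 0.45 [370.1, 265.3] [[325.79998779296875, 284.1000061035156], [348.8999938964844, 226.1999969482422], [425.1000061035156, 256.70001220703125], [402.0, 314.6000061035156]] [[0.5787, -0.1009], [0.5747, -0.0206], [0.6774, -0.0198], [0.6867, -0.1022]]
```

View pics/w2a.png

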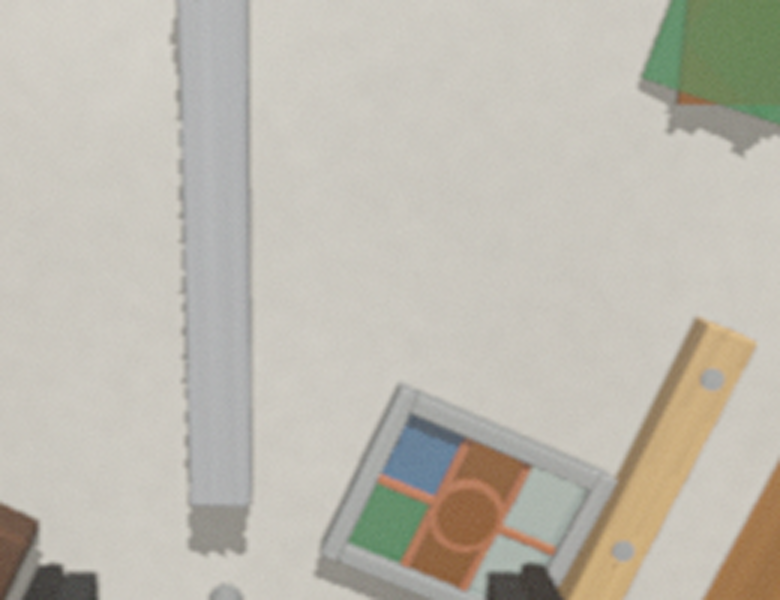

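View pics/w2b.png

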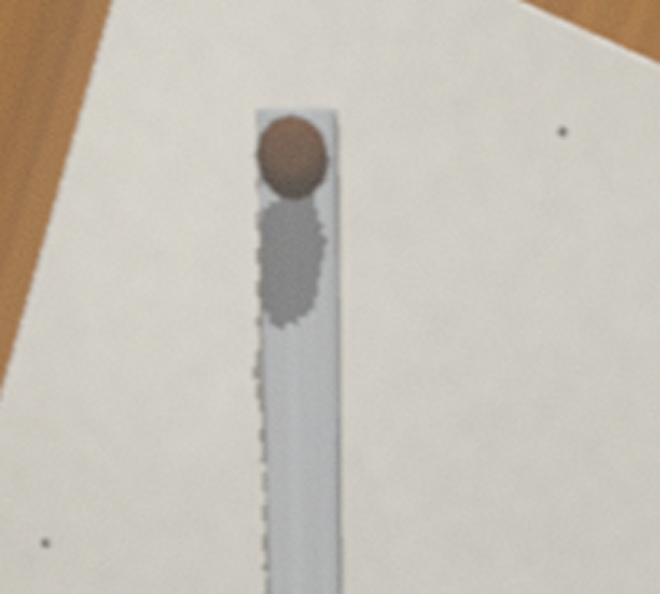

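```bash
python3 - <<'E'
from h import *
import pickle
c=pickle.load(open("w2.pkl","rb")); f=lambda l,z,c=c:print(np.round(ray(c,l,z)[:,:2],4).tolist())
print("bar");f([[283.3,268.3],[303.3,268.3],[302.1,33.3],[277.9,33.3]],.036)
print("panel top");A=lambda x,y:[220+x/3,100+y/3]
f([A(402,385),A(617,475),A(322,548)],.026)
print("fence near edge");f([A(697,320),A(585,545)],.030)
w=pickle.load(open("w1.pkl","rb"))
cv2.imwrite("pics/w1a.png",cv2.resize(w["pixels"][150:310,260:420,::-1],None,fx=3.7,fy=3.7,interpolation=cv2.INTER_CUBIC))
E
```

```text
bar
[[0.5211, -0.0993], [0.5438, -0.0898], [0.4456, 0.1487], [0.4227, 0.1391]]
panel top
[[0.5823, -0.0215], [0.6807, -0.0223], [0.5805, -0.0999]]
fence near edge
[[0.678, 0.0485], [0.6812, -0.0544]]
```

View pics/w1a.png

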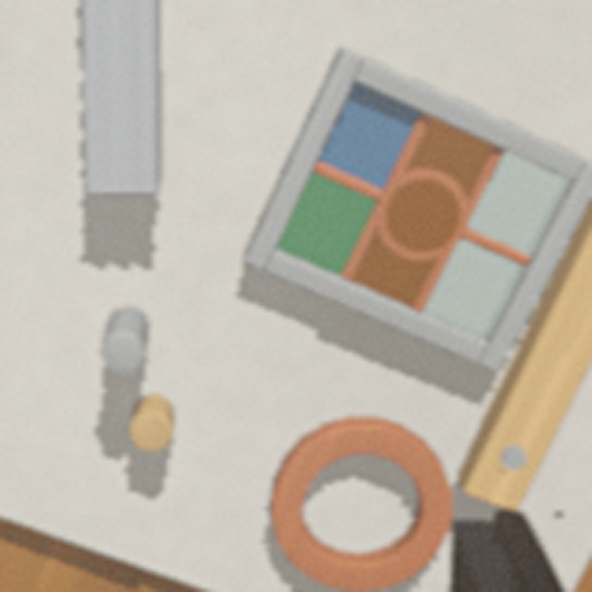

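```bash
python3 - <<'E'
from h import *
import pickle
w=pickle.load(open("w1.pkl","rb"))
A=lambda x,y:[260+x/3.7,150+y/3.7]
f=lambda n,l,z:print(n,np.round(ray(w,l,z)[:,:2],4).tolist())
f("butt",[A(84,193),A(159,193)],.036)
f("post top",[A(125,351)],.047);f("post foot",[A(128,324)],.012)
f("peg top",[A(151,433)],.034);f("peg foot",[A(155,412)],.012)
f("panel",[A(342,50),A(590,158),A(247,262),A(497,368)],.026)
f("fence",[A(592,205),A(467,490)],.03)
E
```

```text
butt [[0.521, -0.0997], [0.5442, -0.0899]]
post top [[0.5537, -0.1426]]
post foot [[0.5532, -0.1436]]
peg top [[0.5745, -0.1715]]
peg foot [[0.5751, -0.1713]]
panel [[0.5825, -0.0235], [0.6753, -0.0235], [0.5821, -0.1025], [0.6797, -0.1034]]
fence [[0.6822, -0.0374], [0.6892, -0.1487]]
```

>>> play_rows:
  rows:
    - [[0.04,0.02,-0.007,0,0,0,0.055],[0.085,0.04,-0.014,0,0,0,0.055],[0.13,0.06,-0.021,0,0,0,0.055],[0.17,0.083,-0.028,0,0,0,0.055],[0.21,0.083,-0.028,0,0,0,0.055],[0.24,0.083,-0.028,0,0,0,0.055],[0.265,0.083,-0.028,0,0,0,0.055],[0.28,0.083,-0.028,0,0,0,0.055],[0.288,0.083,-0.028,0,0,0,0.055],[0.29,0.083,-0.028,0,0,0,0.055],[0.29,0.083,-0.028,0,0,0,0.055]]

```text
time_s: 4.0
position: [0.4672, 0.064, 0.0224]
tcp_rot: [[0.001, -0.388, 0.922], [-0.0, 0.922, 0.388], [-1.0, -0.0, 0.001]]
force: [-0.1, 0.5, 1.1]
opening: 0.633
```

```bash
python3 - <<'E'
from h import *
c=capture("wrist"); s=read_state()
print(s["time_s"],s["position"],s["tcp_rot"],s["force"],s["opening"])
cv2.imwrite("pics/w3.png",c["pixels"][:,:,::-1])
E
```

```text
4.05 [0.46738934 0.06400692 0.02276727] [[ 1.35173485e-03 -3.87885176e-01  9.21706712e-01]
 [-1.29346615e-04  9.21707479e-01  3.87885688e-01]
 [-9.99999078e-01 -6.43538246e-04  1.19573249e-03]] [ 0.68612649  0.3998763  -0.64945878] 0.6331964520239924
```

View pics/w3.png

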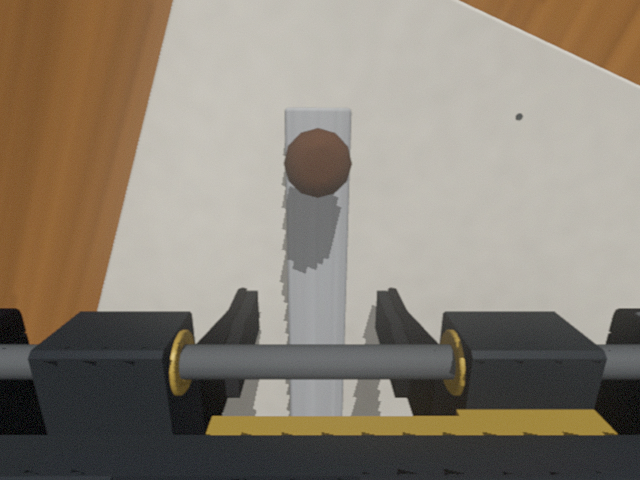

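>>> play_rows:
  rows:
    - [[0.003,0,0,0,0,0,0.055],[0.006,0,0,0,0,0,0.055],[0.006,0,0,0,0,0,0.05],[0.006,0,0,0,0,0,0.04],[0.006,0,0,0,0,0,0.03],[0.006,0,0,0,0,0,0.02],[0.006,0,0,0,0,0,0.02],[0.006,0,0,0,0,0,0.02]]

```text
time_s: 4.85
position: [0.4668, 0.0641, 0.0163]
tcp_rot: [[0.0, -0.388, 0.922], [0.0, 0.922, 0.388], [-1.0, -0.0, 0.0]]
force: [-0.4, -0.4, 0.0]
opening: 0.284
```

>>> play_rows:
  rows:
    - [[0,0,0.006,0,0,0,0.02],[0,0,0.015,0,0,0,0.02],[0,0,0.0235,0,0,0,0.02],[0,0,0.0235,0,0,0,0.02],[0,-0.005,0.0235,0,0,0,0.02],[0,-0.012,0.0235,0,0,0,0.02],[0,-0.02,0.0235,0,0,0,0.02],[0,-0.028,0.0235,0,0,0,0.02],[0,-0.035,0.0235,0,0,0,0.02],[0,-0.035,0.0235,0,0,0,0.02],[0,-0.035,0.0235,0,0,0,0.02]]

```text
time_s: 5.95
position: [0.5028, 0.04, 0.0163]
tcp_rot: [[0.002, -0.387, 0.922], [-0.001, 0.922, 0.387], [-1.0, -0.001, 0.001]]
force: [-0.2, -2.1, 1.6]
opening: 0.286
```

```bash
python3 - <<'E'
from h import *
s=read_state();print(s["position"],s["force"],s["opening"])
c=capture("top");cv2.imwrite("pics/t2.png",cv2.resize(c["pixels"][160:335,245:435,::-1],None,fx=4,fy=3.4,interpolation=cv2.INTER_CUBIC))
c=capture("scene");cv2.imwrite("pics/s2.png",cv2.resize(c["pixels"][190:330,190:410,::-1],None,fx=3.6,fy=3.6,interpolation=cv2.INTER_CUBIC))
E
```

```text
[0.5028485  0.03997857 0.016288  ] [-0.16842074 -2.13216879  1.62349865] 0.28572484938997916
```

View pics/t2.png

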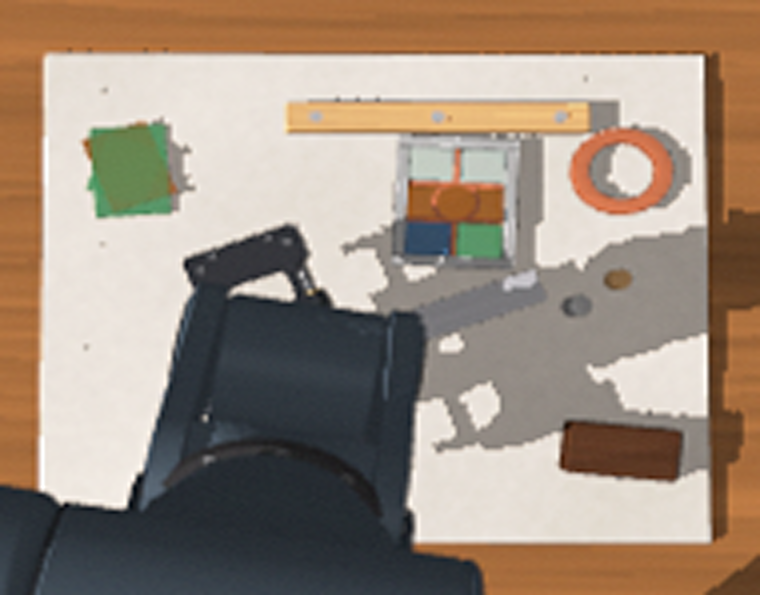

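View pics/s2.png

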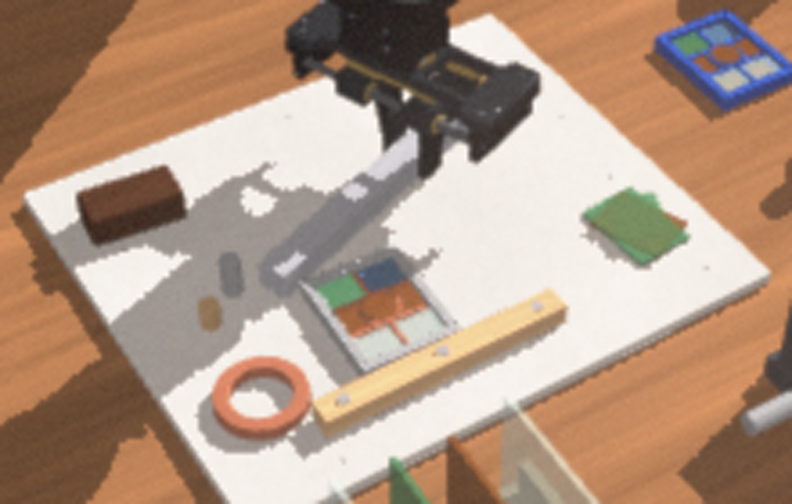

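```bash
python3 - <<'E'
from h import *
c=capture("top")
z=np.array([.922,.388,0]);b=np.array([.5687,-.1171,.036])
for p in [b-.0125*z,b+.0125*z,[.5538,-.143,.047],[.5822,-.102,.026]]:
    u=proj(c,p)[0];print(u,(u-[245,160])*[4,3.4])
im=cv2.resize(c["pixels"][205:275,330:415,::-1],None,fx=9,fy=8.4,interpolation=cv2.INTER_NEAREST)
cv2.imwrite("pics/t3.png",cv2.convertScaleAbs(im,alpha=1.5))
E
```

```text
[379.54347552 248.46320942] [538.17390207 300.77491201]
[375.9608245  239.48688501] [523.84329801 270.25540903]
[388.28139547 249.82062077] [573.12558189 305.39011062]
[371.57344942 238.85053329] [506.29379768 268.09181319]
```

View pics/t3.png

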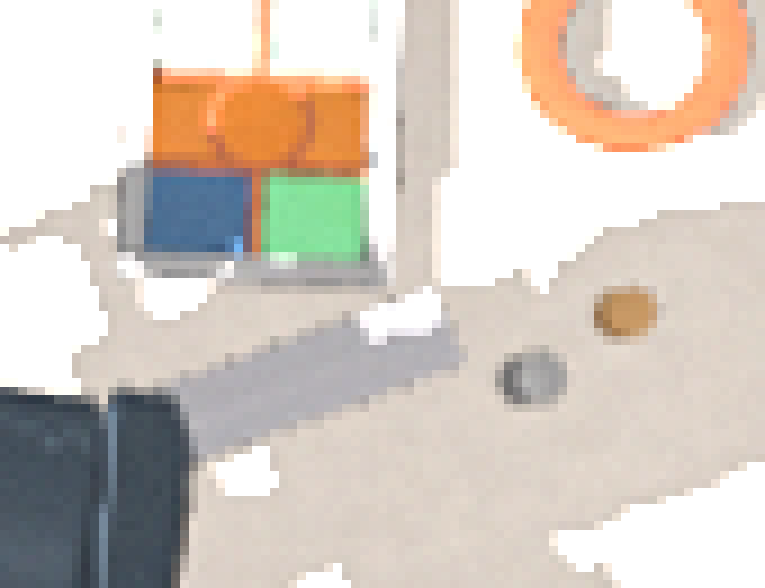

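>>> play_rows:
  rows:
    - [[0,-0.006,-0.0005,0,0,0,0.02],[0,-0.012,-0.001,0,0,0,0.02],[0,-0.019,-0.0015,0,0,0,0.02],[0,-0.026,-0.0015,0,0,0,0.02],[0,-0.032,-0.0015,0,0,0,0.02],[0,-0.036,-0.0015,0,0,0,0.02],[0,-0.038,-0.0015,0,0,0,0.02],[0,-0.038,-0.0015,0,0,0,0.02]]

```text
time_s: 6.9
position: [0.5156, 0.0047, 0.0163]
tcp_rot: [[0.0, -0.388, 0.922], [-0.001, 0.922, 0.388], [-1.0, -0.001, 0.0]]
force: [-0.3, -1.1, 4.7]
opening: 0.283
```

```bash
cat > look.py <<'E'
from h import *
import sys
s=read_state();print(s["time_s"],s["position"],np.round(s["force"],2),np.round(s["moment"],2),s["opening"])
c=capture("top");im=cv2.resize(c["pixels"][205:275,330:415,::-1],None,fx=9,fy=8.4,interpolation=cv2.INTER_NEAREST)
cv2.imwrite(f"pics/{sys.argv[1]}.png",cv2.convertScaleAbs(im,alpha=1.5))
E
python3 look.py t4
```

```text
6.9 [0.5156201  0.00473488 0.01625427] [-0.27 -1.08  4.69] [-0.14  0.12 -0.1 ] 0.28276462312522793
```

View pics/t4.png

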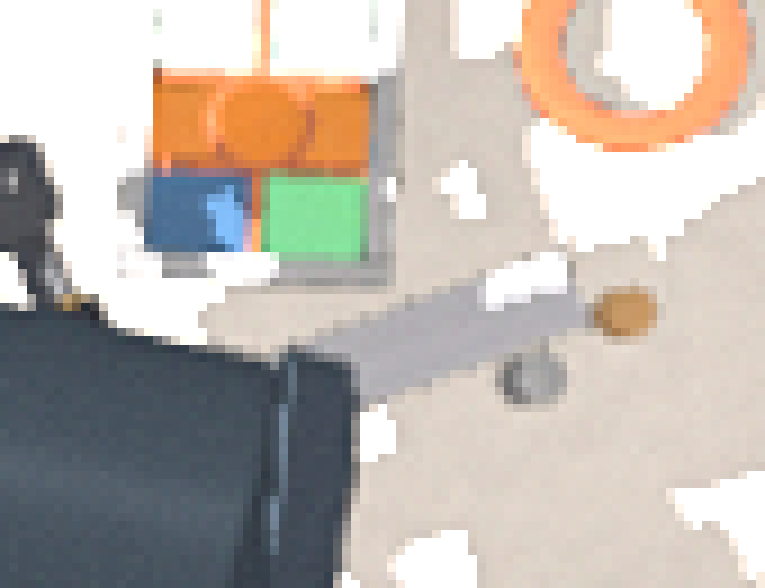

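>>> play_rows:
  rows:
    - [[0,-0.0005,0,0,0,0,0.02],[0,-0.001,0,0,0,0,0.02],[0,-0.0015,0,0,0,0,0.02],[0,-0.0015,0,0,0,0,0.02]]

```text
time_s: 7.35
position: [0.5157, 0.0045, 0.0162]
tcp_rot: [[-0.0, -0.388, 0.922], [0.0, 0.922, 0.388], [-1.0, 0.001, -0.0]]
force: [-1.2, 2.1, 5.6]
opening: 0.283
```

```bash
python3 look.py t5
```

```text
7.35 [0.51567947 0.00447951 0.016241  ] [-1.16  2.09  5.63] [ 0.36  0.02 -0.06] 0.28290053470719734
```

>>> play_rows:
  rows:
    - [[0,-0.0005,0,0,0,0,0.02],[0,-0.001,0,0,0,0,0.02],[0,-0.001,0,0,0,0,0.02]]

```text
time_s: 7.7
position: [0.516, 0.0037, 0.0162]
tcp_rot: [[-0.001, -0.388, 0.922], [0.001, 0.922, 0.388], [-1.0, 0.001, -0.0]]
force: [-1.6, 2.5, 5.2]
opening: 0.287
```

```bash
python3 look.py t6
```

```text
7.7 [0.51596474 0.00369368 0.01623742] [-1.57  2.53  5.17] [ 0.41  0.01 -0.01] 0.287402257425284
```

View pics/t6.png

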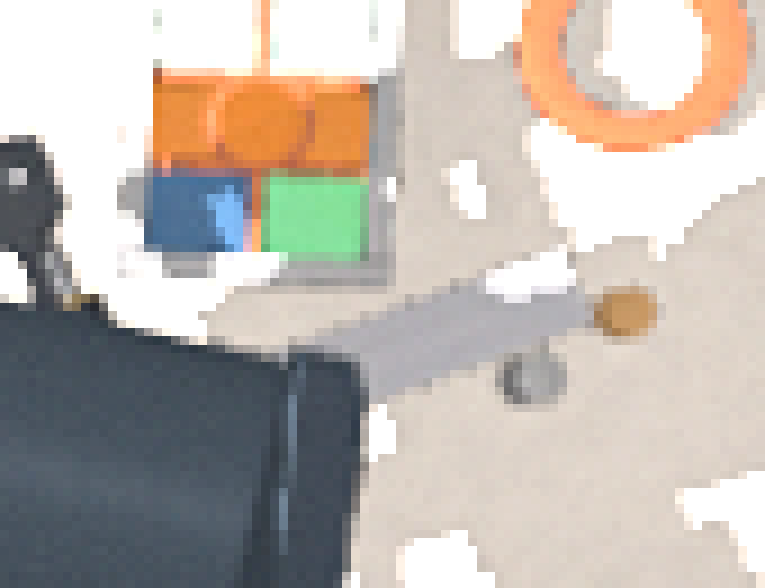

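>>> play_rows:
  rows:
    - [[0,-0.0005,0,0,0,0,0.02],[0,-0.001,0,0,0,0,0.02],[0,-0.0015,0,0,0,0,0.02],[0,-0.0015,0,0,0,0,0.02],[0,-0.0015,0,0,0,0,0.02]]

```text
time_s: 8.25
position: [0.5166, 0.0023, 0.0163]
tcp_rot: [[-0.001, -0.388, 0.922], [0.001, 0.922, 0.388], [-1.0, 0.001, -0.0]]
force: [-2.1, 2.8, 5.3]
opening: 0.285
```

```bash
python3 look.py t7; python3 - <<'E'
from h import *
c=capture("scene");cv2.imwrite("pics/s7.png",cv2.resize(c["pixels"][240:310,220:320,::-1],None,fx=8,fy=8,interpolation=cv2.INTER_CUBIC))
E
```

```text
8.25 [0.5165634  0.00230121 0.01626165] [-2.1   2.79  5.3 ] [ 0.39 -0.    0.06] 0.2847987568197064
```

View pics/s7.png

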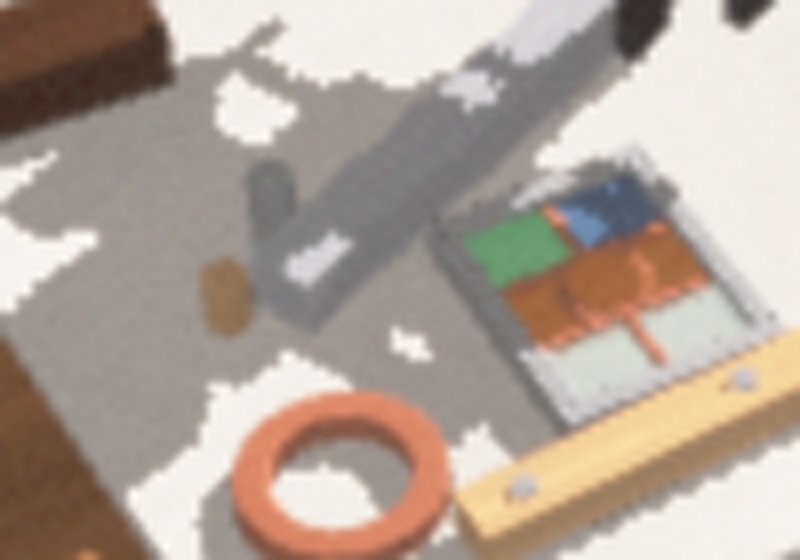

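View pics/t7.png

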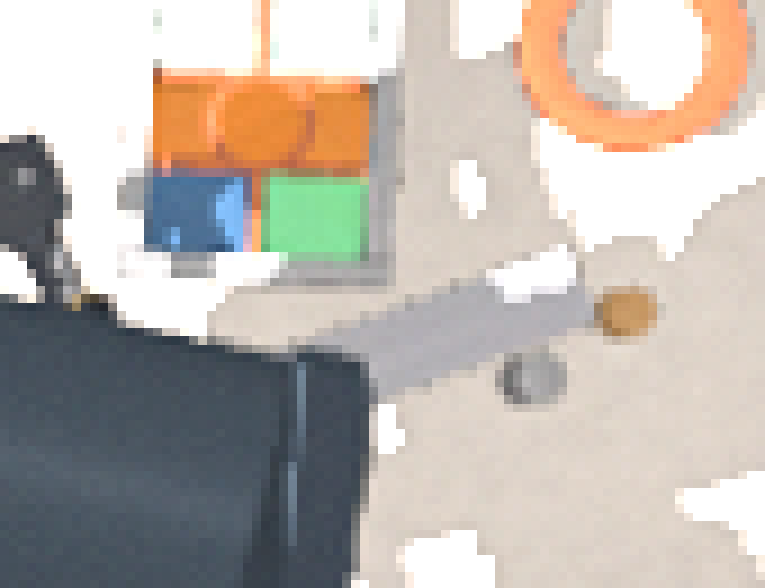

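>>> play_rows:
  rows:
    - [[0,-0.0005,0,0,0,0,0.02],[0,-0.001,0,0,0,0,0.02],[0,-0.0015,0,0,0,0,0.02],[0,-0.0015,0,0,0,0,0.02],[0,-0.0015,0,0,0,0,0.02]]

```text
time_s: 8.85
position: [0.5171, 0.0009, 0.0163]
tcp_rot: [[-0.001, -0.388, 0.922], [0.001, 0.922, 0.388], [-1.0, 0.001, -0.0]]
force: [-0.4, 3.4, 5.8]
opening: 0.283
```

```bash
python3 look.py t8; python3 - <<'E'
from h import *
c=capture("scene");cv2.imwrite("pics/s8.png",cv2.resize(c["pixels"][255:300,235:285,::-1],None,fx=12,fy=12,interpolation=cv2.INTER_CUBIC))
E
```

```text
8.85 [0.51712654 0.00091725 0.01625091] [-0.4   3.37  5.84] [ 0.42  0.05 -0.04] 0.28269737104130477
```

View pics/s8.png

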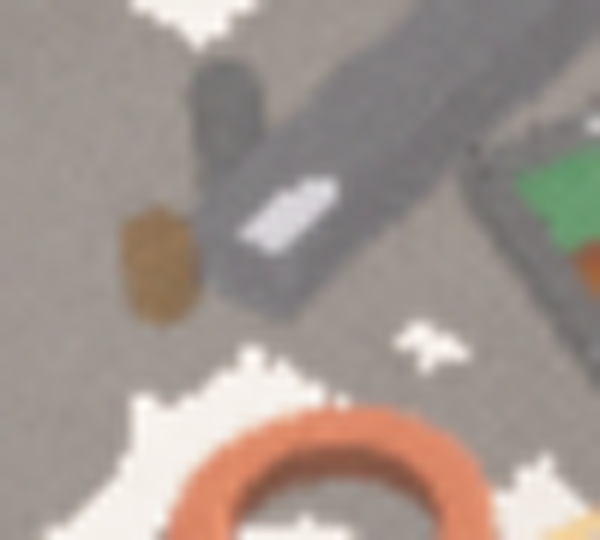

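>>> play_rows:
  rows:
    - [[0,-0.0005,0,0,0,0,0.02],[0,-0.001,0,0,0,0,0.02],[0,-0.0015,0,0,0,0,0.02],[0,-0.0015,0,0,0,0,0.02]]

```text
time_s: 9.35
position: [0.5172, 0.0006, 0.0162]
tcp_rot: [[-0.002, -0.388, 0.922], [0.002, 0.922, 0.388], [-1.0, 0.002, -0.001]]
force: [-1.1, 7.2, 6.5]
opening: 0.283
```

>>> play_rows:
  rows:
    - [[0,-0.0005,0,0,0,0,0.02],[0,-0.001,0,0,0,0,0.02],[0,-0.001,0,0,0,0,0.02]]

```text
time_s: 9.65
position: [0.5172, 0.0004, 0.0162]
tcp_rot: [[-0.002, -0.388, 0.922], [0.003, 0.922, 0.388], [-1.0, 0.004, -0.001]]
force: [-0.7, 9.0, 7.1]
opening: 0.287
```

>>> play_rows:
  rows:
    - [[0,-0.0005,0,0,0,0,0.02],[0,-0.001,0,0,0,0,0.02],[0,-0.001,0,0,0,0,0.02]]

```text
time_s: 9.95
position: [0.5171, 0.0004, 0.0163]
tcp_rot: [[-0.003, -0.387, 0.922], [0.004, 0.922, 0.387], [-1.0, 0.005, -0.001]]
force: [-2.0, 13.3, 7.2]
opening: 0.287
```

```bash
python3 look.py t9; python3 - <<'E'
from h import *
c=capture("scene");cv2.imwrite("pics/s9.png",cv2.resize(c["pixels"][255:300,235:285,::-1],None,fx=12,fy=12,interpolation=cv2.INTER_CUBIC))
E
```

```text
9.95 [5.17060037e-01 3.56926005e-04 1.62520403e-02] [-2.02 13.28  7.17] [ 2.15 -0.16  0.11] 0.286954562160143
```

View pics/s9.png

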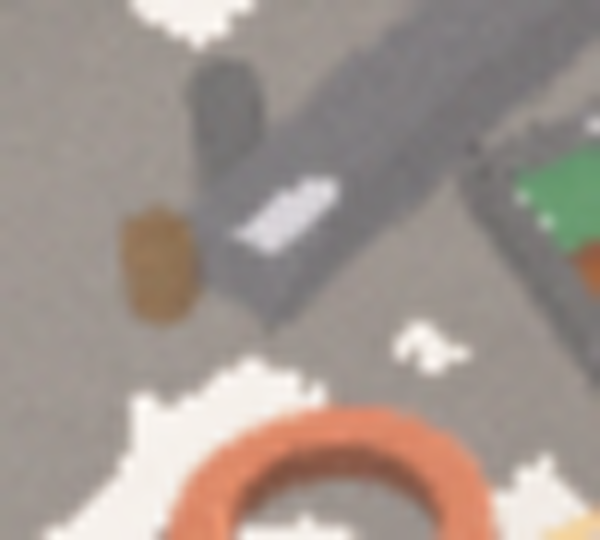

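View pics/t9.png

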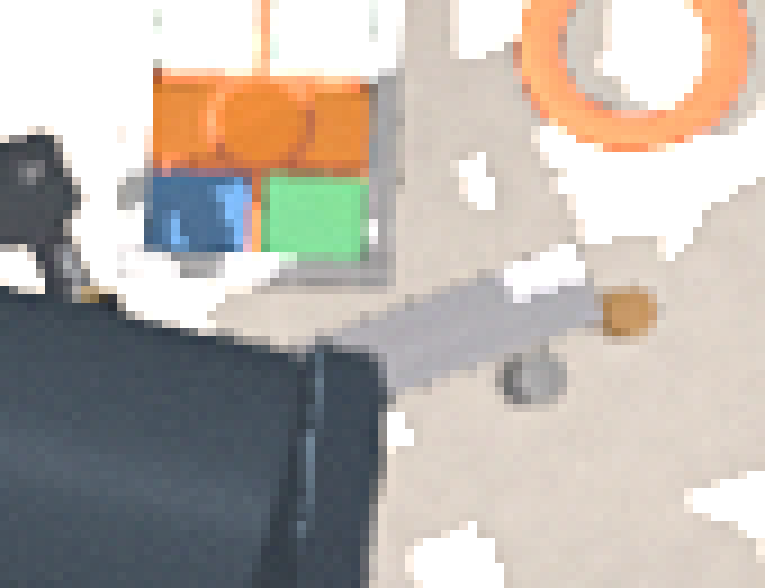

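>>> play_rows:
  rows:
    - [[0,0.0015,0,0,0,0,0.02],[0,0.003,0,0,0,0,0.02],[0,0.003,-0.0007,0,0,0,0.02],[0,0.003,-0.0015,0,0,0,0.02],[0,0.003,-0.002,0,0,0,0.02],[0,0.003,-0.002,0,0,0,0.02]]

```text
time_s: 10.65
position: [0.5164, 0.0002, 0.0162]
tcp_rot: [[0.001, -0.389, 0.921], [0.001, 0.921, 0.389], [-1.0, 0.001, 0.002]]
force: [1.3, 7.8, 4.1]
opening: 0.283
```

>>> play_rows:
  rows:
    - [[0,0.001,0,0,0,0,0.02],[0,0.0015,0,0,0,0,0.02],[0,0.0015,0,0,0,0,0.02]]

```text
time_s: 10.95
position: [0.5164, 0.0003, 0.0163]
tcp_rot: [[0.002, -0.388, 0.921], [-0.0, 0.921, 0.388], [-1.0, -0.001, 0.002]]
force: [3.1, 3.8, 2.5]
opening: 0.287
```

>>> play_rows:
  rows:
    - [[0,0,0,0,0,0,0.045],[0,0,0,0,0,0,0.05],[0,0,0,0,0,0,0.05],[-0.02,0,0,0,0,0,0.05],[-0.05,0,0,0,0,0,0.05],[-0.08,0,0,0,0,0,0.05],[-0.11,0,0,0,0,0,0.03],[-0.11,0,0,8,0,0,0.01],[-0.11,0,-0.02,16,0,0,0],[-0.11,0.02,-0.033,24,0,0,0],[-0.11,0.045,-0.033,32,0,0,0],[-0.11,0.065,-0.033,40,0,0,0]]

```text
time_s: 12.15
position: [0.4579, 0.0479, 0.126]
tcp_rot: [[-0.002, 0.302, 0.953], [0.0, 0.953, -0.302], [-1.0, -0.0, -0.002]]
force: [0.4, -0.8, -1.0]
opening: 0.115
```

```bash
python3 - <<'E'
from h import *
s=read_state();print(s["position"],s["tcp_rot"],s["force"],s["opening"],s["joint_positions"])
c=capture("top");cv2.imwrite("pics/t10.png",cv2.resize(c["pixels"][160:335,245:435,::-1],None,fx=4,fy=3.4,interpolation=cv2.INTER_CUBIC))
E
```

```text
[0.45792323 0.04789376 0.12601341] [[-1.98481867e-03  3.02187387e-01  9.53246476e-01]
 [ 2.09123624e-04  9.53248458e-01 -3.02187580e-01]
 [-9.99998008e-01 -4.00441194e-04 -1.95521986e-03]] [ 0.35553316 -0.8279203  -0.97806675] 0.11457551787369903 [-7.97702951e+00  2.70831865e+01  1.10535312e+02 -5.79672281e-03
  4.24957854e+01  9.61630250e+00]
```

View pics/t10.png

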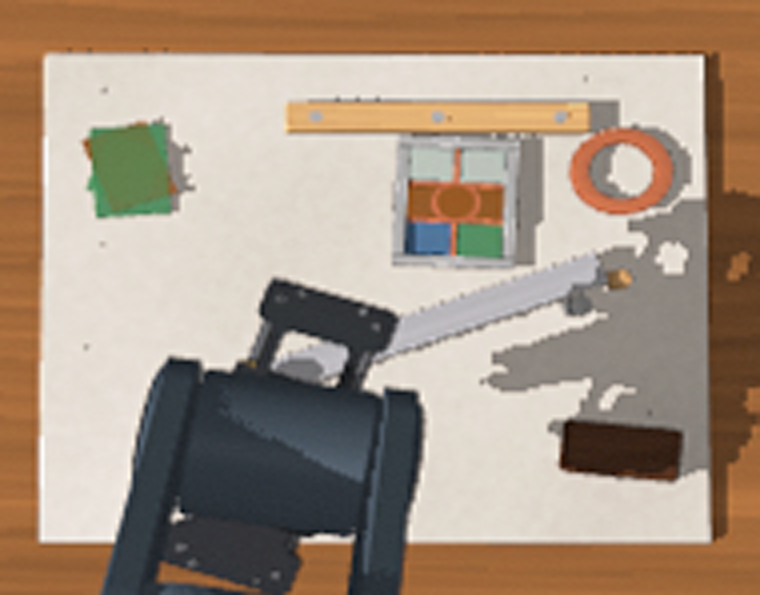

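>>> play_rows:
  rows:
    - [[0,0,0,8,0,0,0],[0,0,0,16,0,0,0],[0,0,0,24,0,0,0],[0,0,0,32,0,0,0],[0,0,0,40,0,0,0],[0.02,0,0,48,0,0,0],[0.045,0,0,50,0,0,0],[0.07,0,0,50,0,0,0],[0.09,0,0,50,0,0,0],[0.105,0,0,50,0,0,0],[0.107,0,0,50,0,0,0],[0.107,0,0,50,0,0,0]]

```text
time_s: 13.4
position: [0.4594, 0.0473, 0.0189]
tcp_rot: [[-0.001, 0.922, 0.388], [0.0, 0.388, -0.922], [-1.0, -0.001, -0.001]]
force: [-0.3, -0.1, -0.8]
opening: 0.004
```

```bash
python3 - <<'E'
from h import *
s=read_state();print(s["position"],s["tcp_rot"],s["force"],s["opening"],s["joint_positions"])
c=capture("wrist");cv2.imwrite("pics/w11.png",c["pixels"][:,:,::-1])
c=capture("scene");cv2.imwrite("pics/s11.png",cv2.resize(c["pixels"][180:320,190:410,::-1],None,fx=3.6,fy=3.6,interpolation=cv2.INTER_CUBIC))
E
```

```text
[0.459379   0.04729331 0.01889691] [[-1.25467406e-03  9.21500056e-01  3.88376201e-01]
 [ 9.75870024e-05  3.88376617e-01 -9.21500729e-01]
 [-9.99999208e-01 -1.11828259e-03 -5.77212494e-04]] [-0.27710955 -0.07877861 -0.76248041] 0.0036893547587214808 [-8.02680693e+00  3.98080982e+01  1.13756666e+02 -1.00861929e-02
  2.65071999e+01  5.91286998e+01]
```

View pics/w11.png

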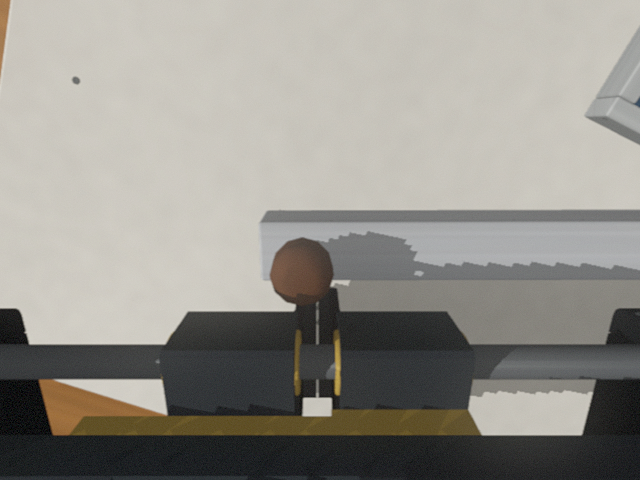

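View pics/s11.png

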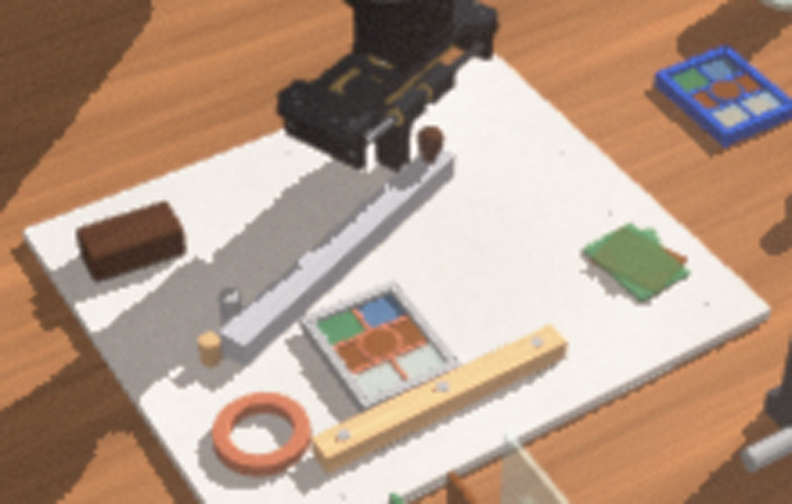

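>>> play_rows:
  rows:
    - [[0,0.003,-0.004,0,0,0,0],[0,0.006,-0.004,0,0,0,0],[0,0.009,-0.004,0,0,0,0],[0,0.011,-0.004,0,0,0,0],[0,0.013,-0.004,0,0,0,0],[0,0.013,-0.004,0,0,0,0]]

```text
time_s: 14.1
position: [0.4704, 0.0564, 0.0193]
tcp_rot: [[0.0, 0.922, 0.388], [-0.0, 0.388, -0.922], [-1.0, 0.0, 0.0]]
force: [-0.5, -0.3, -0.0]
opening: 0.002
```

```bash
python3 - <<'E'
from h import *
s=read_state();print(s["position"],s["force"],s["opening"])
c=capture("wrist");cv2.imwrite("pics/w12.png",c["pixels"][:,:,::-1])
E
```

```text
[0.47038133 0.05639057 0.01925348] [-0.45936353 -0.28502271 -0.01345842] 0.0020189815914172663
```

View pics/w12.png

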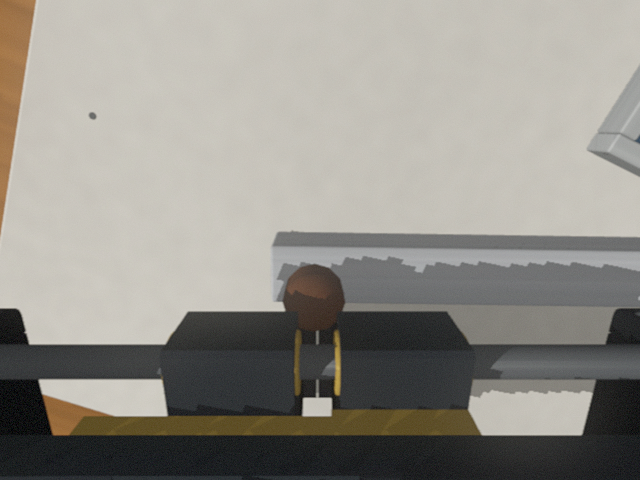

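>>> play_rows:
  rows:
    - [[0.001,0.0038,0,1,0,0,0],[0.002,0.0075,0,2,0,0,0],[0.003,0.0113,0,3,0,0,0],[0.003,0.0151,0,4,0,0,0],[0.003,0.0188,0,5,0,0,0],[0.003,0.0226,0,6,0,0,0],[0.003,0.0264,0.0002,7,0,0,0],[0.003,0.0301,0.0005,8,0,0,0],[0.003,0.034,0.001,9,0,0,0],[0.003,0.0378,0.0015,10,0,0,0],[0.003,0.0378,0.0015,10,0,0,0]]

```text
time_s: 15.25
position: [0.5066, 0.0696, 0.0163]
tcp_rot: [[0.002, 0.975, 0.222], [-0.0, 0.222, -0.975], [-1.0, 0.002, 0.0]]
force: [-0.0, -0.7, 0.4]
opening: 0.006
```

```bash
cat > lk.py <<'E'
from h import *
import sys
n=sys.argv[1]
s=read_state();print(s["time_s"],s["position"],np.round(s["force"],2),np.round(s["moment"],2),s["opening"])
c=capture("wrist");a=cv2.resize(c["pixels"][:,:,::-1],(400,300),interpolation=cv2.INTER_AREA)
c=capture("scene");d=c["pixels"]
b=cv2.resize(c["pixels"][190:310,220:380,::-1],(400,300),interpolation=cv2.INTER_CUBIC)
c=capture("top");t=cv2.resize(c["pixels"][180:300,260:430,::-1],(425,300),interpolation=cv2.INTER_CUBIC)[:,:400]
t2=cv2.resize(c["pixels"][190:270,320:425,::-1],(400,300),interpolation=cv2.INTER_CUBIC)
cv2.imwrite(f"pics/{n}.png",np.vstack([np.hstack([a,b]),np.hstack([t,t2])]))
E
python3 lk.py m1
```

```text
15.25 [0.50655495 0.06962134 0.01631013] [-0.   -0.74  0.41] [-0.05  0.05 -0.01] 0.005707549148302634
```

View pics/m1.png

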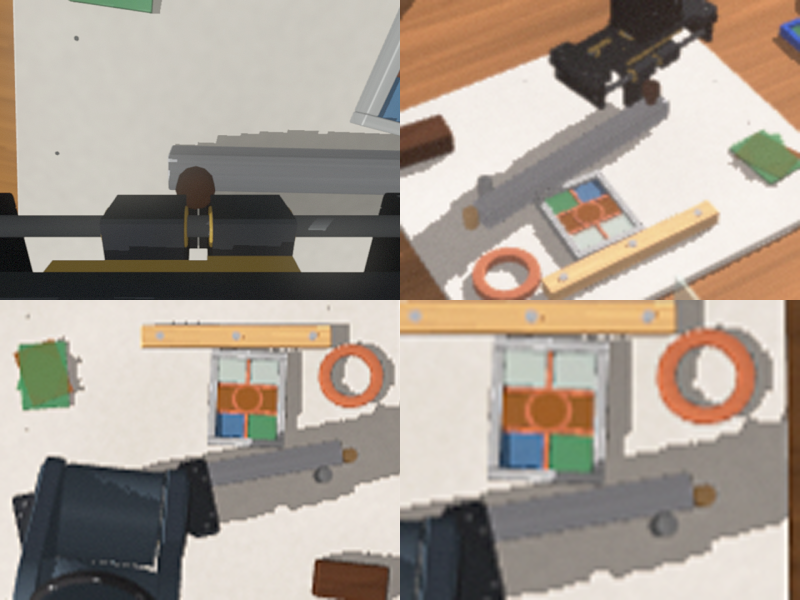

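>>> play_rows:
  rows:
    - [[0,0.0038,0,1,0,0,0],[0,0.0077,0,2,0,0,0],[0,0.0115,0,3,0,0,0],[0,0.0153,0,4,0,0,0],[0,0.0172,0,4.5,0,0,0],[0,0.0192,0,5,0,0,0],[0,0.0192,0,5,0,0,0]]

```text
time_s: 16.1
position: [0.5247, 0.0738, 0.0162]
tcp_rot: [[0.001, 0.991, 0.136], [-0.0, 0.136, -0.991], [-1.0, 0.001, 0.0]]
force: [-0.3, 0.7, -0.1]
opening: 0.002
```

>>> play_rows:
  rows:
    - [[0,0.0019,0,0.5,0,0,0],[0,0.0038,0,1,0,0,0],[0,0.0057,0,1.5,0,0,0],[0,0.0077,0,2,0,0,0],[0,0.0077,0,2,0,0,0],[0,0.0077,0,2,0,0,0]]

```text
time_s: 16.7
position: [0.5324, 0.0748, 0.0163]
tcp_rot: [[0.001, 0.995, 0.102], [-0.0, 0.102, -0.995], [-1.0, 0.001, 0.0]]
force: [-0.0, 0.2, 0.5]
opening: 0.003
```

```bash
python3 lk.py m2
```

```text
16.7 [0.53244437 0.07477763 0.01626924] [-0.03  0.22  0.46] [ 0.03  0.08 -0.  ] 0.002768764058719325
```

View pics/m2.png

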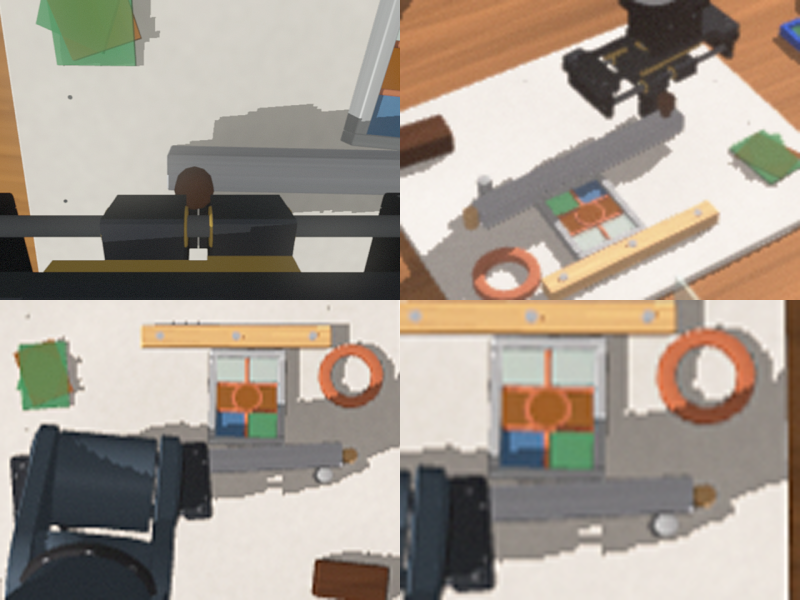

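>>> play_rows:
  rows:
    - [[0,0.0019,0,0.5,0,0,0],[0,0.0038,0,1,0,0,0],[0,0.0057,0,1.5,0,0,0],[0,0.0077,0,2,0,0,0],[0,0.0077,0,2,0,0,0]]

```text
time_s: 17.35
position: [0.5401, 0.0757, 0.0162]
tcp_rot: [[0.001, 0.998, 0.067], [-0.0, 0.067, -0.998], [-1.0, 0.001, 0.0]]
force: [-0.1, -1.0, 0.2]
opening: 0.005
```

>>> play_rows:
  rows:
    - [[0,0.001,0,0.3,0,0,0],[0,0.002,0,0.6,0,0,0],[0,0.003,0,0.9,0,0,0],[0,0.004,0,1.2,0,0,0],[0,0.004,0,1.2,0,0,0]]

```text
time_s: 17.85
position: [0.5438, 0.0759, 0.0162]
tcp_rot: [[0.0, 0.999, 0.046], [-0.0, 0.046, -0.999], [-1.0, 0.0, 0.0]]
force: [-1.1, -0.1, 0.5]
opening: 0.004
```

```bash
python3 lk.py m3
```

```text
17.85 [0.54376032 0.0759155  0.01618519] [-1.06 -0.09  0.49] [0.05 0.12 0.01] 0.0036150499886495623
```

View pics/m3.png

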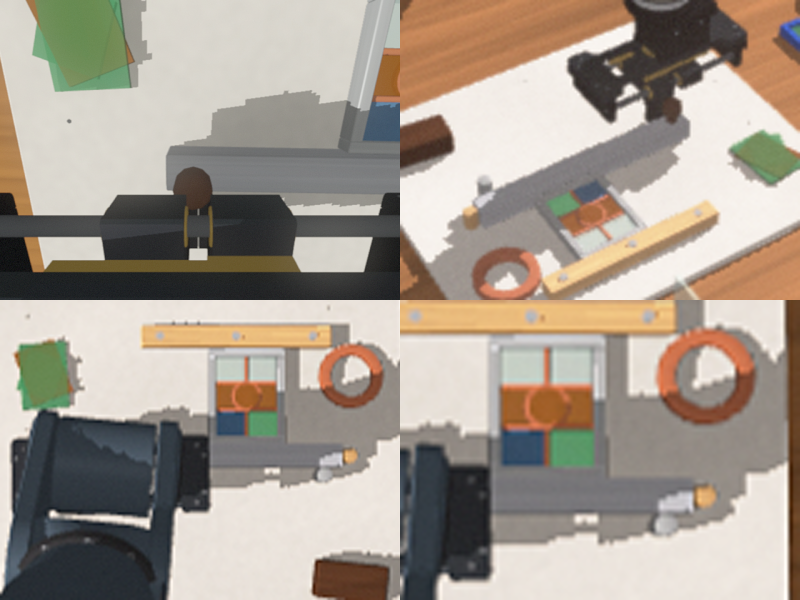

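>>> play_rows:
  rows:
    - [[0,0.001,0,0.3,0,0,0],[0,0.002,0,0.6,0,0,0],[0,0.003,0,0.9,0,0,0],[0,0.003,0,1.2,0,0,0]]

```text
time_s: 18.4
position: [0.5466, 0.0761, 0.0162]
tcp_rot: [[0.0, 1.0, 0.025], [0.0, 0.025, -1.0], [-1.0, 0.0, -0.0]]
force: [-0.9, 0.6, -0.1]
opening: 0.005
```

>>> play_rows:
  rows:
    - [[0,0.0005,0,0,0,0,0],[0,0.001,0,0,0,0,0],[0,0.0015,0,0,0,0,0],[0,0.0015,0,0,0,0,0]]

```text
time_s: 18.8
position: [0.5476, 0.0762, 0.0162]
tcp_rot: [[-0.001, 1.0, 0.025], [0.0, 0.025, -1.0], [-1.0, -0.001, -0.0]]
force: [-2.3, 0.6, 0.7]
opening: 0.007
```

>>> play_rows:
  rows:
    - [[0,0.0005,0,0,0,0,0],[0,0.001,0,0,0,0,0],[0,0.001,0,0,0,0,0]]

```text
time_s: 19.1
position: [0.5477, 0.0762, 0.0162]
tcp_rot: [[-0.003, 1.0, 0.025], [0.0, 0.025, -1.0], [-1.0, -0.003, -0.0]]
force: [-5.5, 1.0, 2.7]
opening: 0.003
```

```bash
python3 lk.py m4
```

```text
19.1 [0.54766669 0.07617643 0.01615355] [-5.55  1.03  2.75] [0.07 0.82 0.01] 0.0030329637117054685
```

View pics/m4.png

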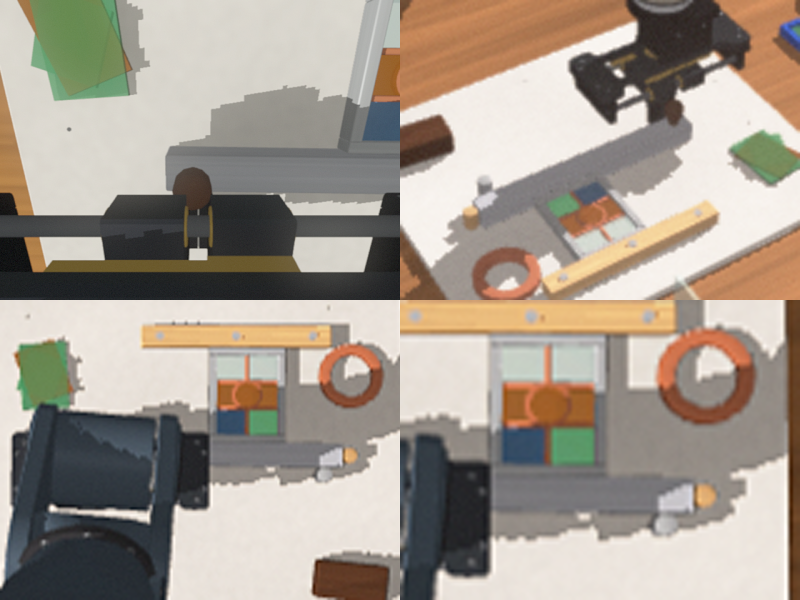

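>>> play_rows:
  rows:
    - [[0,0.0003,0,0,0,0,0],[0,0.0005,0,0,0,0,0],[0,0.0005,0,0,0,0,0]]

```text
time_s: 19.55
position: [0.5477, 0.0762, 0.0161]
tcp_rot: [[-0.004, 1.0, 0.025], [0.0, 0.025, -1.0], [-1.0, -0.004, -0.0]]
force: [-5.7, -0.5, 4.3]
opening: 0.004
```

>>> play_rows:
  rows:
    - [[0,0.0004,0,0,0,0,0],[0,0.0004,0,0,0,0,0]]

```text
time_s: 19.75
position: [0.5477, 0.0762, 0.0161]
tcp_rot: [[-0.004, 1.0, 0.025], [0.0, 0.025, -1.0], [-1.0, -0.004, -0.0]]
force: [-5.9, -0.2, 5.2]
opening: 0.004
```

>>> play_rows:
  rows:
    - [[0,0,0,0,0,0,0],[0,0,0,0,0,0,0],[0,0,0,0,0,0,0]]

```text
time_s: 20.05
position: [0.5477, 0.0762, 0.0161]
tcp_rot: [[-0.004, 1.0, 0.025], [0.0, 0.025, -1.0], [-1.0, -0.004, -0.0]]
force: [-6.4, 0.5, 4.3]
opening: 0.001
```

>>> play_rows:
  rows:
    - [[0,0.0003,0,0,0,0,0],[0,0.0003,0,0,0,0,0],[0,0.0003,0,0,0,0,0],[0,0.0003,0,0,0,0,0]]

```text
time_s: 20.45
position: [0.5477, 0.0762, 0.0161]
tcp_rot: [[-0.005, 1.0, 0.025], [0.0, 0.025, -1.0], [-1.0, -0.005, -0.0]]
force: [-6.4, -0.3, 5.3]
opening: 0.003
```

>>> play_rows:
  rows:
    - [[0,0,0,0,0,0,0],[0,0,0,0,0,0,0],[0,0,0,0,0,0,0],[0,0,0,0,0,0,0],[0,0,0,0,0,0,0]]

```text
time_s: 20.95
position: [0.5477, 0.0762, 0.0161]
tcp_rot: [[-0.005, 1.0, 0.025], [0.0, 0.025, -1.0], [-1.0, -0.005, -0.0]]
force: [-7.7, -1.0, 5.5]
opening: 0.006
```

>>> play_rows:
  rows:
    - [[0,-0.002,0,0,0,0,0],[0,-0.006,0,0,0,0,0],[0,-0.015,0,0,0,0,0],[0,-0.03,0,0,0,0,0],[-0.03,-0.035,0,0,0,0,0],[-0.07,-0.035,0,0,0,0,0],[-0.11,-0.035,0.02,0,0,0,0],[-0.15,-0.035,0.05,0,0,0,0],[-0.2,-0.035,0.09,0,0,0,0],[-0.24,-0.035,0.1,0,0,0,0],[-0.25,-0.035,0.1,0,0,0,0],[-0.25,-0.035,0.1,0,0,0,0]]

```text
time_s: 22.15
position: [0.52, -0.0262, 0.2693]
tcp_rot: [[0.009, 1.0, 0.023], [-0.002, 0.023, -1.0], [-1.0, 0.009, 0.003]]
force: [0.1, 0.2, -0.4]
opening: 0.004
```

>>> play_rows:
  rows:
    - [[0,0,0,0,0,0,0],[0,0,0,0,0,0,0],[0,0,0,0,0,0,0]]

```text
time_s: 22.45
position: [0.5167, -0.024, 0.2644]
tcp_rot: [[-0.003, 1.0, 0.026], [0.001, 0.026, -1.0], [-1.0, -0.003, -0.001]]
force: [0.7, -0.3, -0.7]
opening: 0.007
```

```bash
python3 - <<'E'
from h import *
import pickle
s=read_state();print(s["time_s"],s["position"],s["tcp_rot"],s["force"])
c=capture("wrist");cv2.imwrite("pics/w20.png",c["pixels"][:,:,::-1]);pickle.dump(c,open("w20.pkl","wb"))
E
```

```text
22.45 [ 0.5166914  -0.02398411  0.26444936] [[-3.45145823e-03  9.99662290e-01  2.57564272e-02]
 [ 9.37861847e-04  2.57598052e-02 -9.99667721e-01]
 [-9.99993604e-01 -3.42615541e-03 -1.02645401e-03]] [ 0.70095717 -0.31643157 -0.68005582]
```

View pics/w20.png

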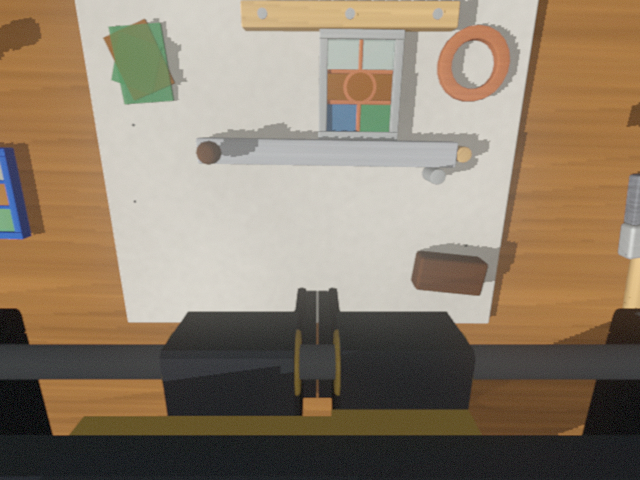

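```bash
python3 - <<'E'
from h import *
import pickle
c=pickle.load(open("w20.pkl","rb"))["pixels"][:,:,::-1]
a=cv2.resize(c[0:200,300:490],None,fx=4,fy=3,interpolation=cv2.INTER_CUBIC)
b=cv2.resize(c[120:185,185:485],None,fx=2.65,fy=4,interpolation=cv2.INTER_CUBIC)
cv2.imwrite("pics/w20a.png",a);cv2.imwrite("pics/w20b.png",b)
E
```

```text
(no output)
```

View pics/w20a.png

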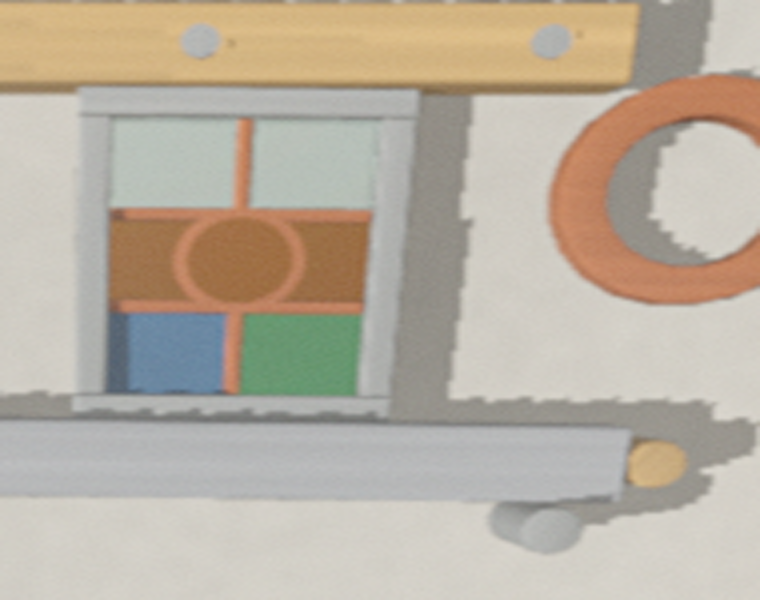

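View pics/w20b.png

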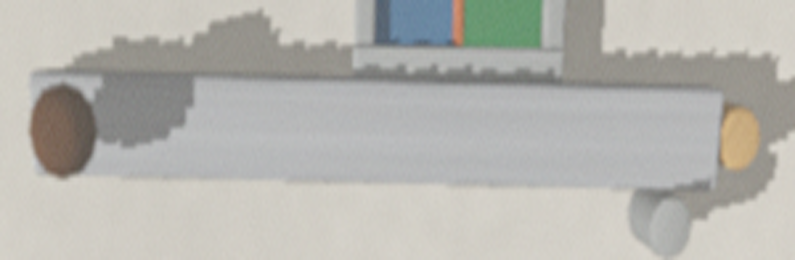

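```bash
python3 - <<'E'
from h import *
import pickle
c=pickle.load(open("w20.pkl","rb"))
B=lambda x,y:[185+(x+.0)/2.65,120+y/4]
A=lambda x,y:[300+x/4,y/3]
f=lambda n,l,z:(lambda r:print(n,np.round(r[:,:2],4).tolist(),"ang",[round(float(np.arctan2(-(r[i+1]-r[i])[0],(r[i+1]-r[i])[1])),4) for i in range(0,len(r)-1,2)]))(ray(c,l,z))
f("bar far",[B(722,92),B(32,72)],.036)
f("bar near",[B(713,188),B(40,177)],.036)
f("panel near,far",[A(388,400),A(76,396),A(418,92),A(80,90)],.026)
f("panel L,R",[A(76,396),A(80,90),A(388,400),A(418,92)],.026)
f("fence face top",[A(632,83),A(0,81)],.030)
f("fence foot",[A(632,95),A(0,92)],.012)
f("fence full",[[457.5,28],[243,27.5]],.03)
f("post top",[A(551,528)],.047); f("peg top",[A(657,464)],.034)
f("board edge near",[[490,322.5],[128,322]],.012)
E
```

```text
bar far [[0.5848, -0.1622], [0.583, 0.095]] ang [0.0068]
bar near [[0.5614, -0.162], [0.5576, 0.0937]] ang [0.0147]
panel near,far [[0.5922, -0.1036], [0.5915, -0.0251], [0.6843, -0.1025], [0.6829, -0.0236]] ang [0.0089, 0.018]
panel L,R [[0.5915, -0.0251], [0.6829, -0.0236], [0.5922, -0.1036], [0.6843, -0.1025]] ang [-1.5541, -1.558]
fence face top [[0.6872, -0.1508], [0.6841, -0.0051]] ang [0.0213]
fence foot [[0.6877, -0.157], [0.6847, -0.0043]] ang [0.0194]
fence full [[0.6869, -0.1503], [0.6823, 0.0475]] ang [0.023]
post top [[0.5533, -0.1432]] ang []
peg top [[0.5736, -0.1713]] ang []
board edge near [[0.3741, -0.2393], [0.3633, 0.2015]] ang [0.0244]
```

```bash
python3 - <<'E'
from h import *
c=capture("top");cv2.imwrite("pics/t30.png",c["pixels"][:,:,::-1])
print(read_state()["time_s"],hand_in())
E
```

```text
the job is handed in; nothing more can be done
22.55 None
```

View pics/t30.png

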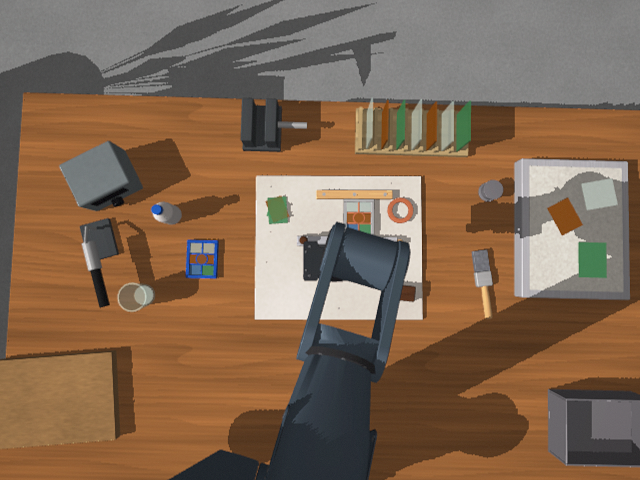

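I handed the job in at 22.6 s; the bar is against the post and the panel is closed up against the fence.

**What I did:** I gripped the bar while it still lay slantwise and slid its plain end in behind the post. It met the end peg; I felt this as about 13 N on the arm and then eased off. After letting go, I swung the knob end round with the shut fingers, pushing low on the bar. I then pressed it home for about a second, with readings of 6.4 to 7.7 N, and backed away clear of everything.

**Last checks:**
- **Bar at the post and peg:** the bar's side face is touching the post, and its plain end is within about 1 mm of the peg.
- **Panel:** it lies at the fence to within what I could measure, about 0.2 to 0.7° off the fence's line depending on which edge I measured.
- **Other things:** in the pictures after pressing, I saw nothing else moved.
- **Bar not perfectly straight:** it measured about 0.6° past straight. That fits the 1.5 mm of slack between bar, panel and fence, so I left it rather than disturb the panel.

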